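# Reassemble the cleaned burr set on the coffee mill's shaft

## Robot

A 7-joint arm with a two-finger parallel gripper is mounted at the origin on the work surface. World frame = base frame: x ahead of the robot, y to its left, z up, the work surface at z = 0. Lengths are in m, angles in degrees, forces in N, time in s.
With the tool pointing down it reaches from about 0.4 to 0.875 m from the base axis. Payload 19.3 kg.
Tool frame: the origin (TCP) lies midway between the tips of the shut fingers; the grasp point (between the pads) lies 19 mm behind it; z points along the fingers, y is the line along which they close (so a half turn about z gives the same grasp; the last joint's range is limited). The gripper opens to 85 mm and grips with 20 to 120 N. Pads are 22 mm wide; open, the fingers measure 114 mm over their backs; the gripper's body (76 mm by 85 mm) begins 54 mm behind the grasp point. The pads swing forward as they close: fully open they stand 13 mm farther back than shut.
Start: joints at [59.347, 29.874, -2.08, 91.645, 1.215, 58.505, -6.463], TCP at [0.28, -0.559, 0.231] pointing down, gripper open.
Joint ranges: [-166.77, 166.77], [-17.47, 122.26], [-85.68, 81.53], [9.62, 139.38], [-72.42, 252.41], [9.2, 110.78], [-144.41, 144.41]. Speed limits (degrees/s): [108.29, 108.29, 136.94, 136.94, 172.46, 172.46, 172.46].

## Interface

Orientations are given as [roll, pitch, yaw] about the fixed x, y, z axes, in that order (R = Rz(yaw) Ry(pitch) Rx(roll)).
In Python, from bench import env gives the robot as it stands.
- The arm moves only by the shell command python3 -m pendant 'ROWS' [FORCE]. ROWS is text: rows parted by semicolons, each of 7 numbers parted by spaces: the shift along the tool's x, y, z in m, then the turn, a rotation vector about the tool's x, y, z in degrees, then the closure, from 0 (fully open) to 1 (shut). In form: dx dy dz wx wy wz fingers; .... A call has 1 to 20 rows; each row is the pose to reach, as a shift and turn from the pose commanded when the call began, along the tool's axes at that moment; what a row does not reach only later rows make up. A row lasts 1/12 s, in which the tool goes at most 41.7 mm and 7.16 degrees, less where a joint would pass 70% of its speed; a pose out of reach is approached as far as the arm can. A call with a gripper value outside its range is refused whole. The fingers move at their own pace and stop on an object; FORCE is the grip in N (left out, the last holds). Time passes only in rows, so rows that repeat a pose let the fingers close. It gives the time, the measured TCP pose, the force, the opening and the grip force at its end, in the units of the state.
- env.get_state(): the state, without advancing time (a new reading comes with each control period).
- env.capture(name): name is "scene" or "side" or "wrist"; returns a dict with "image" (384x512x3 uint8, red, green, blue), "K" (3x3 intrinsics, pixels), "k1" (the pictures are not rectified: a ray, as slopes to the right and down, at radius r is drawn at 1 + k1 r^2 times it, then the intrinsics apply), "extrinsics" (4x4, takes a point from camera to world coordinates). Camera axes: x right, y up, looking along -z (the intrinsics and any distortion apply to the point x, -y, -z); pixel columns grow to the right and rows downward; lengths in m; the calibration is good to about 2 mm. A picture is of the moment at which its call begins. There is no depth.
- env.close_job(): hands the job in; it is judged then, once.
The state is a dict: "clock": time; "qpos": joint angles; "qd": joint speeds; "joint_efforts": joint torques, N m; "eef_pos": TCP position; "ee_rot": TCP orientation; "ft_force": force on the tool from outside, world axes, zero at the start; "moment": the same for the moment, N m; "finger_gap": opening from 0.0 (shut) to 1.0 (fully open); "grip_force": force on a finger pad.
Only numpy, scipy, OpenCV 4.12 (cv2) and the standard library are available. Lean on these libraries where they do the work, as an engineer would, in place of code of your own. Each camera call takes 0.05 s, during which the arm holds its last target. There are 200 camera calls.

## Task

Put the cleaned coffee mill back together: take the parts from the wooden drying bar and slide them onto the mill's horizontal shaft, first the small plain spacer ring, then the grinding burr, and last the flanged end cap, open side first. The mill's sprung thrust collar sits at an unknown depth, so feel for it: slide each part on until it is fully home against what is behind it and hold it pressed there for half a second with about 10 N (never above 20 N) before letting go. Leave the stack closed up, hanging freely on the shaft, and leave the other things on the counter alone.

Things in the scene. Friction and masses are not known exactly. Their poses are not given: they have to be found in the camera images.
- mill: Cream bench coffee mill, fixed; origin under the middle of its housing (120 x by 110 y by 145 mm high), z up. From its front face (x = -60 mm) a level steel shaft, 12 mm in diameter, points along the mill's -x, axis at y = 0, z = 120 mm. Parts go on by moving along the mill's +x. Nothing of the mill is higher than 25 mm above the shaft's axis.
- shaft_tip (a point): Tip of the shaft on its axis, at mill x = -186 mm; axes as the mill's. The last 8 mm of the shaft are a cone, from 12 mm down to 5 mm diameter.
- shaft_root (a point): Where the shaft's axis leaves the housing front (mill x = -60 mm); axes as the mill's. Further out on the shaft sits a sprung thrust collar, 26 mm wide, for the first part to press on: its free face is 36 to 62 mm from here (differs each time, not measured). It yields towards the housing 1 mm per 6 N, with a hard stop at 5 mm, and slowly springs back with the stack.
- spacer: Smallest part: plain bright steel eight-sided ring, 40 mm across flats, 16 mm thick, through hole 15.6 mm wide. Origin at its centre; hole axis = its x (level); two flats are upright, facing its +y and -y, to grip from above. Stands on edge on the drying bar at the start. 60 to 130 g.
- burr: Grinding burr: dark steel eight-sided ring with fine radial teeth on both faces, 46 mm across flats, 20 mm thick, through hole 15.6 mm wide. Origin at its centre, hole axis = its x, upright flats at +y and -y; either face may go first. Stands on edge on the drying bar. 95 to 200 g.
- cap: End cap: bright steel eight-sided flange, 54 mm across flats, 16 mm thick, with a closed sleeve 25 mm wide behind it. Origin on the hole axis (its x) at mid-flange. Mouth (hole 15.6 mm wide, 64 mm deep) in the +x face at x = 8 mm; sleeve ends at x = -59 mm. Goes on with its +x along the mill's +x (already roughly so). Upright flats at +y, -y. Stands on its flange on the bar. 140 to 280 g.
- bar: Fixed wooden drying bar, 225 mm long (its x), 26 mm wide (y), top 40 mm above the counter; feet 70 mm wide (y) and 10 mm high, at x = -85 and +85 mm. Origin under its middle. The three parts stand on it in any order, 75 mm apart, their axes along the bar.
- cups: Bystander: stack of blue paper cups, about 70 mm across, 100 mm tall; origin at the centre of its underside. Leave alone.
- brush: Bystander: cleaning brush lying flat; origin at the centre of its underside. Leave alone.
- spoon: Bystander: steel spoon lying flat; origin at the centre of its underside. Leave alone.
- mug: Bystander: white mug, 76 mm across, 85 mm tall; origin at the centre of its underside. Leave alone.
- tamper: Bystander: steel coffee tamper, 56 mm across, 82 mm tall; origin at the centre of its underside. Leave alone.
- sugar: Bystander: glass sugar jar with steel lid, 64 mm across, 100 mm tall; origin at the centre of its underside. Leave alone.
There are look-alikes about, which are no part of the job. What is shaped like the spacer but green, orange or yellow is not meant.

How it is judged (in metres and radians):
On the way, in this order (a step that is already met when the one before it is completed fails the run):
1. the spacer ring is on the shaft and pressed home against the thrust collar with more than 6 N for 0.3 s (y of spacer in the frame of mill between -0.0035 and 0.0035 m and z of spacer in the frame of mill between 0.1155 and 0.1235 m and angle between the x axis of spacer and the x axis of mill, either way round below 0.14 rad and x of spacer in the frame of mill between -0.1325 and -0.096 m and contact force between spacer and mill above 6 N), for 0.3 s.
2. the burr is on the shaft and pressed home against the spacer with more than 6 N for 0.3 s (y of burr in the frame of mill between -0.0035 and 0.0035 m and z of burr in the frame of mill between 0.1155 and 0.1235 m and angle between the x axis of burr and the x axis of mill, either way round below 0.14 rad and distance between burr and spacer between 0.0155 and 0.0205 m and contact force between burr and spacer above 6 N), for 0.3 s.
3. the end cap is on the shaft and pressed home against the burr with more than 6 N for 0.3 s (y of cap in the frame of mill between -0.0035 and 0.0035 m and z of cap in the frame of mill between 0.1155 and 0.1235 m and angle between the x axis of cap and the x axis of mill, either way round below 0.14 rad and x of burr in the frame of cap between 0.0155 and 0.0205 m and contact force between cap and burr above 6 N), for 0.3 s.
At the end, for the whole second after the job is handed in: Spacer, burr and cap hang on the shaft in this order from the housing outwards, each hole within 3.5 mm sideways and 4.5 mm in height of the shaft's axis and within 0.14 rad of its direction, the spacer in the thrust collar's range, gaps between neighbours under 2.5 mm, all at rest (under 20 mm/s) (y of spacer in the frame of mill between -0.0035 and 0.0035 m and z of spacer in the frame of mill between 0.1155 and 0.1235 m and angle between the x axis of each of spacer, burr, cap and the x axis of mill, either way round below 0.14 rad and x of spacer in the frame of mill between -0.1325 and -0.096 m and y of burr in the frame of mill between -0.0035 and 0.0035 m and z of burr in the frame of mill between 0.1155 and 0.1235 m and distance between burr and spacer between 0.0155 and 0.0205 m and y of cap in the frame of mill between -0.0035 and 0.0035 m and z of cap in the frame of mill between 0.1155 and 0.1235 m and x of burr in the frame of cap between 0.0155 and 0.0205 m and linear speed of each of spacer, burr, cap below 0.02 m/s); the robot touches nothing.
It fails at once if a part is forced: more than 20 N between a part and the mill or between two parts (contact force between any of spacer, burr, cap and mill above 20 N or contact force between any of burr, cap and spacer above 20 N or contact force between cap and burr above 20 N).
It fails at once if a bystander is moved by more than 30 mm (distance of any of cups, brush, spoon, mug, tamper, sugar from where it was at the start of the episode above 0.03 m).
It also fails if it takes over 72 s, if anything falls off the work surface, if the arm or the gripper's body presses on something with over 40 N, if the wrist force passes 120 N, or if a joint passes its speed limit or range.

## Working session

There is one attempt and no reset: what is moved stays moved. The work goes in short steps, Python scripts to look and compute and a shell command to move; the robot and the scene stay as the last step left them, time stands still between calls to the robot, and variables do not carry over. Pictures are saved under pics/ and viewed, at most 12 in all, crops included, and the job is handed in when it is done.

```bash
ls; mkdir -p pics; cat > h.py <<'E'
import numpy as np, cv2
from scipy.spatial.transform import Rotation as R
from bench import env
def cap(n,f=None):
    c=env.capture(n)
    if f: cv2.imwrite('pics/'+f,c['image'][:,:,::-1]); np.savez('pics/'+f+'.npz',**c)
    return c
def ray(c,u,v):
    K=np.array(c['K']);k=float(c['k1']);E=np.array(c['extrinsics'])
    d=np.array([(u-K[0,2])/K[0,0],(v-K[1,2])/K[1,1]]);s=d.copy()
    for _ in range(30): s=d/(1+k*(s@s))
    r=E[:3,:3]@np.array([s[0],-s[1],-1]);return E[:3,3],r/np.linalg.norm(r)
def onz(c,u,v,z):
    o,r=ray(c,u,v);return o+r*(z-o[2])/r[2]
def tri(c1,p1,c2,p2):
    o1,a=ray(c1,*p1);o2,b=ray(c2,*p2)
    t=np.linalg.lstsq(np.array([a,-b]).T,o2-o1,rcond=None)[0]
    x,y=o1+t[0]*a,o2+t[1]*b
    return (x+y)/2,np.linalg.norm(x-y)
def proj(c,P):
    K=np.array(c['K']);E=np.array(c['extrinsics']);q=E[:3,:3].T@(np.array(P)-E[:3,3])
    s=np.array([q[0],-q[1]])/-q[2];s=s*(1+float(c['k1'])*(s@s));return K[0,0]*s[0]+K[0,2],K[1,1]*s[1]+K[1,2]
def load(f): return dict(np.load('pics/'+f+'.npz'))
E
python3 - <<'E'
from h import *
for n in("scene","side"):
    c=cap(n,n+'1.png'); print(n,c['K'],c['k1'],np.round(c['extrinsics'],3))
s=env.get_state();print({k:np.round(v,3) for k,v in s.items()})
E
```

```text
pics
scene [[485.34854953   0.         259.35079394]
 [  0.         485.34854953 187.49035804]
 [  0.           0.           1.        ]] 0.05568719281008262 [[ 0.165 -0.561  0.811  1.411]
 [ 0.986  0.077 -0.147 -0.123]
 [ 0.021  0.824  0.566  0.71 ]
 [ 0.     0.     0.     1.   ]]
side [[407.92988549   0.         252.86139237]
 [  0.         407.92988549 194.76061269]
 [  0.           0.           1.        ]] -0.12316000203145136 [[ 0.986  0.106 -0.131  0.406]
 [-0.168  0.665 -0.728 -0.713]
 [ 0.01   0.739  0.674  0.802]
 [ 0.     0.     0.     1.   ]]
{'clock': np.float64(0.1), 'qpos': array([59.349, 29.908, -2.08 , 91.668,  1.213, 58.505, -6.462]), 'qd': array([ 0.073, -0.012, -0.055,  0.052,  0.021,  0.008,  0.082]), 'joint_efforts': array([ 5.0000e-03, -9.2847e+01,  1.9860e+00, -3.7053e+01,  1.8000e-02,
        5.0000e-03,  0.0000e+00]), 'eef_pos': array([ 0.28 , -0.558,  0.231]), 'ee_rot': array([-1.79941e+02,  3.00000e-03,  2.66270e+01]), 'ft_force': array([-0.218,  0.091, -0.326]), 'moment': array([-0.015,  0.029, -0.012]), 'grip_force': np.float64(0.0), 'finger_gap': np.float64(1.001)}
```

View pics/scene1.png

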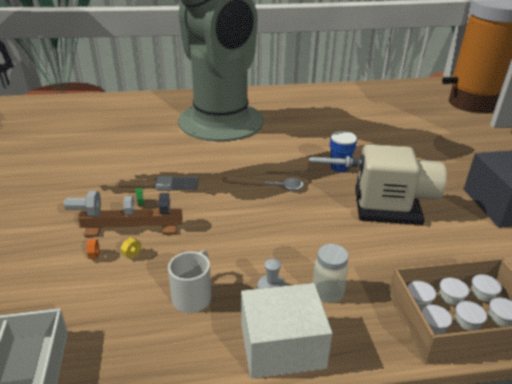

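View pics/side1.png

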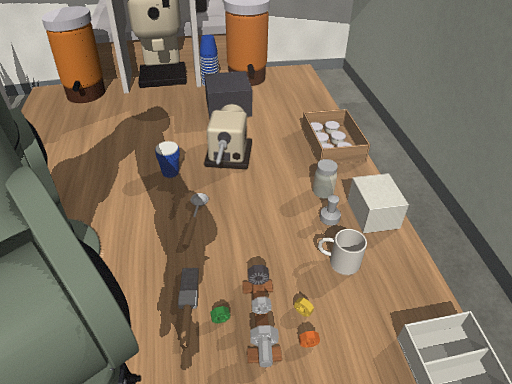

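The scene view shows the bar at about (130,218), with the cap (90,204), spacer (128,207) and burr (164,204) on it. The mill shaft's tip is near (311,160). In the side view, the cap is at (264,340), the spacer at (262,303), the burr at (258,275) and the shaft tip near (217,160). Next I'll make a zoomed composite.

```bash
python3 - <<'E'
from h import *
a=load('scene1.png');b=load('side1.png')
def cr(c,x,y,w,h,s): return cv2.resize(c['image'][y:y+h,x:x+w,::-1],None,fx=s,fy=s,interpolation=cv2.INTER_CUBIC)
t=np.zeros((600,800,3),np.uint8)
for im,x,y in((cr(a,60,180,130,65,3),0,0),(cr(a,300,130,120,95,3.2),400,0),(cr(b,225,255,80,120,2.5),0,300),(cr(b,190,100,75,75,4),400,300)):
    h,w=im.shape[:2];h=min(h,600-y);w=min(w,800-x);t[y:y+h,x:x+w]=im[:h,:w]
cv2.imwrite('pics/z1.png',t)
for n,p,q in(('cap',(92,203),(261,326)),('spacer',(128,206),(262,303)),('burr',(164,203),(258,274)),('tip',(311,160),(217,160)),('root',(360,164),(226,134))):
    P,e=tri(a,p,b,q);print(n,P.round(3),round(e,4))
print(load('side1.png')['extrinsics'][:3,3])
E
```

```text
cap [ 0.502 -0.321  0.076] 0.02
spacer [ 0.512 -0.252  0.062] 0.0043
burr [ 0.516 -0.176  0.064] 0.0001
tip [0.465 0.172 0.121] 0.0064
root [0.504 0.28  0.127] 0.0118
[ 0.40563483 -0.71330203  0.80195225]
```

View pics/z1.png

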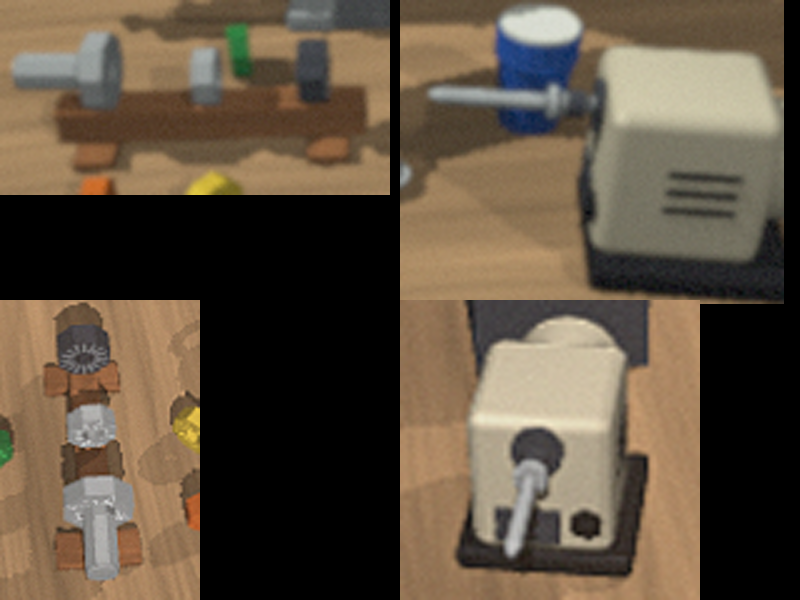

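The zoom shows the order on the bar: cap with its sleeve towards -y, then spacer, then burr. The shaft tip is at scene (309.4,159.7) and side (218,163), and the thrust collar is visible on the shaft. I'll move over the bar and look with the wrist camera.

```bash
python3 -m pendant '0.345 -0.174 -0.04 0 0 -58 0;0.345 -0.174 -0.04 0 0 -58 0;0.345 -0.174 -0.04 0 0 -58 0;0.345 -0.174 -0.04 0 0 -58 0;0.345 -0.174 -0.04 0 0 -58 0;0.345 -0.174 -0.04 0 0 -58 0;0.345 -0.174 -0.04 0 0 -58 0;0.345 -0.174 -0.04 0 0 -58 0;0.345 -0.174 -0.04 0 0 -58 0;0.345 -0.174 -0.04 0 0 -58 0;0.345 -0.174 -0.04 0 0 -58 0;0.345 -0.174 -0.04 0 0 -58 0;0.345 -0.174 -0.04 0 0 -58 0'; python3 - <<'E'
from h import *
c=cap('wrist','w1.png');print(np.round(c['K'],1),c['k1'],np.round(c['extrinsics'],3));print(env.get_state()['eef_pos'],env.get_state()['ee_rot'])
a=load('scene1.png');b=load('side1.png')
for n,p,q in(('tip',(309.4,159.7),(218.2,163)),('root',(360.5,162),(224.5,139)),('cap',(93,202),(263,331))):
    P,e=tri(a,p,b,q);print(n,P.round(3),round(e,4))
for p in ((309.4,159.7),(360.5,162)): print(onz(a,*p,.12))
for p in ((218.2,163),(224.5,139)): print(onz(b,*p,.12))
E
```

```text
clock: 1.18
eef_pos: [0.5099, -0.2494, 0.271]
ee_rot: [-180.0, 0.0, 84.6]
ft_force: [-0.6, -0.7, 0.3]
finger_gap: 1.003
grip_force: 0.0
[[276.3   0.  249.9]
 [  0.  276.3 191.9]
 [  0.    0.    1. ]] -0.0031489088400923427 [[ 0.995  0.09   0.029  0.519]
 [-0.095  0.947  0.308 -0.17 ]
 [-0.    -0.309  0.951  0.414]
 [ 0.     0.     0.     1.   ]]
[ 0.50973017 -0.2496634   0.27097302] [-1.79952236e+02  1.52726300e-02  8.45219313e+01]
tip [0.466 0.166 0.119] 0.0008
root [0.496 0.28  0.12 ] 0.0048
cap [ 0.501 -0.324  0.074] 0.007
[0.46702523 0.16593031 0.12      ]
[0.49309554 0.28217125 0.12      ]
[0.46634096 0.16424325 0.12      ]
[0.49647795 0.27511332 0.12      ]
```

View pics/w1.png

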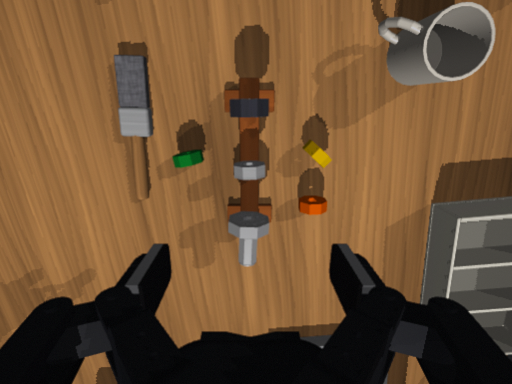

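The wrist view shows the cap flange at (249,221), the spacer at (249,170) and the burr at (249,107), lined up along the image columns. I'll get their exact extents with masks.

```bash
python3 - <<'E'
from h import *
c=load('w1.png');im=c['image'];hsv=cv2.cvtColor(im,cv2.COLOR_RGB2HSV)
m=(hsv[...,1]<75).astype(np.uint8);m[:, :215]=0;m[:,285:]=0;m[280:]=0;m[:90]=0
n,l,s,ce=cv2.connectedComponentsWithStats(m)
for i in range(1,n):
    if s[i,4]<60: continue
    x,y,w,h,A=s[i]; print('comp',x,y,w,h,A,ce[i])
    for r in range(y,y+h,3):
        xs=np.where(l[r]==i)[0]; print(r,xs.min(),xs.max(),end=' | ')
    print()
# wood bar edges: reddish dark
for z,p in((.06,(249.5,170)),(.08,(249.5,162)),(.063,(249.5,107)),(.067,(249,221))): print(z,p,onz(c,*p,z).round(4))
for P in ((.51,-.25,.08),(.51,-.25,.04)):print(proj(c,P))
E
```

```text
comp 230 99 38 18 664 [248.78915663 107.51506024]
99 239 267 | 102 230 267 | 105 230 267 | 108 231 267 | 111 230 267 | 114 231 267 | 
comp 234 161 32 19 552 [249.0326087  169.94746377]
161 242 259 | 164 234 264 | 167 234 264 | 170 234 264 | 173 234 265 | 176 234 264 | 179 239 256 | 
comp 228 211 41 56 1425 [247.86666667 233.64070175]
211 244 244 | 214 233 261 | 217 230 267 | 220 229 267 | 223 228 268 | 226 228 268 | 229 228 268 | 232 229 268 | 235 234 264 | 238 239 257 | 241 239 256 | 244 239 256 | 247 239 256 | 250 239 256 | 253 239 256 | 256 239 255 | 259 239 255 | 262 239 255 | 265 243 252 | 
0.06 (249.5, 170) [ 0.5102 -0.2538  0.06  ]
0.08 (249.5, 162) [ 0.5117 -0.2391  0.08  ]
0.063 (249.5, 107) [ 0.5178 -0.1751  0.063 ]
0.067 (249, 221) [ 0.5029 -0.3232  0.067 ]
(np.float64(248.9891482770309), np.float64(170.77968623149033))
(np.float64(249.0814947026935), np.float64(163.9206235780603))
```

```bash
python3 - <<'E'
from h import *
c=load('w1.png')
for n,v0,v1,h,t,uc in(('spacer',160.5,180,.04,.016,249.2),('burr',98.5,117,.046,.020,248.9),('cap',213,235.5,.054,.016,248.3)):
    a=onz(c,uc,v0,.04);b=onz(c,uc,v1,.04+h);m=onz(c,uc,(v0+v1)/2,.04+h/2)
    print(n,'front',a.round(4),'rear',b.round(4),'thick',(a-b)[1].round(4),t,'ctr',((a+b)/2).round(4),m.round(4))
s=env.get_state();print(s['eef_pos'],s['ee_rot'])
E
```

```text
spacer front [ 0.5106 -0.2453  0.04  ] rear [ 0.5091 -0.2618  0.08  ] thick 0.0166 0.016 ctr [ 0.5099 -0.2535  0.06  ] [ 0.5098 -0.2541  0.06  ]
burr front [ 0.518 -0.165  0.04 ] rear [ 0.5161 -0.1856  0.086 ] thick 0.0206 0.02 ctr [ 0.517  -0.1753  0.063 ] [ 0.517  -0.1759  0.063 ]
cap front [ 0.5019 -0.3224  0.04  ] rear [ 0.5013 -0.3313  0.094 ] thick 0.0089 0.016 ctr [ 0.5016 -0.3268  0.067 ] [ 0.5015 -0.3279  0.067 ]
[ 0.50973017 -0.2496634   0.27097302] [-1.79952236e+02  1.52726300e-02  8.45219313e+01]
```

```bash
python3 -m pendant '-0.004 0 0.04 0 0 0.5 0;-0.004 0 0.08 0 0 0.5 0;-0.004 0 0.12 0 0 0.5 0;-0.004 0 0.16 0 0 0.5 0;-0.004 0 0.2 0 0 0.5 0;-0.004 0 0.22 0 0 0.5 0;-0.004 0 0.231 0 0 0.5 0;-0.004 0 0.231 0 0 0.5 0;-0.004 0 0.231 0 0 0.5 0;-0.004 0 0.231 0 0 0.5 1;-0.004 0 0.231 0 0 0.5 1;-0.004 0 0.231 0 0 0.5 1;-0.004 0 0.231 0 0 0.5 1;-0.004 0 0.231 0 0 0.5 1;-0.004 0 0.231 0 0 0.5 1;-0.004 0 0.231 0 0 0.5 1' 60; python3 - <<'E'
from h import *
cap('wrist','w2.png')
E
```

```text
clock: 2.57
eef_pos: [0.5106, -0.2528, 0.0414]
ee_rot: [179.9, 0.0, 84.1]
ft_force: [-3.2, 0.2, 13.6]
finger_gap: 0.458
grip_force: 58.7
```

View pics/w2.png

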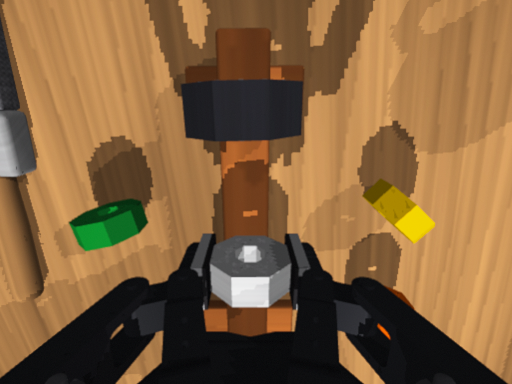

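The spacer is gripped, seen centred between the pads at (250,270). Next I'll lift it, carry it in front of the shaft tip and look down on the shaft.

```bash
python3 -m pendant '0 0 -0.03 0 0 0 1;0 0 -0.07 0 0 0 1;0 0 -0.11 0 0 0 1;0.03 0 -0.14 0 0 0 1;0.06 -0.02 -0.17 0 0 2 1;0.09 -0.03 -0.19 0 0 4 1;0.12 -0.04 -0.21 0 0 6 1;0.16 -0.05 -0.21 0 0 8 1;0.2 -0.06 -0.21 0 0 8 1;0.24 -0.07 -0.21 0 0 8 1;0.28 -0.08 -0.21 0 0 8 1;0.32 -0.09 -0.21 0 0 8 1;0.35 -0.095 -0.21 0 0 8 1;0.362 -0.095 -0.21 0 0 8 1;0.362 -0.095 -0.21 0 0 8 1;0.362 -0.095 -0.21 0 0 8 1;0.362 -0.095 -0.21 0 0 8 1' 60; python3 - <<'E'
from h import *
cap('wrist','w3.png')
E
```

```text
clock: 4.03
eef_pos: [0.4527, 0.1164, 0.2504]
ee_rot: [180.0, 0.0, 76.1]
ft_force: [0.6, 0.7, -0.6]
finger_gap: 0.455
grip_force: 61.6
```

View pics/w3.png

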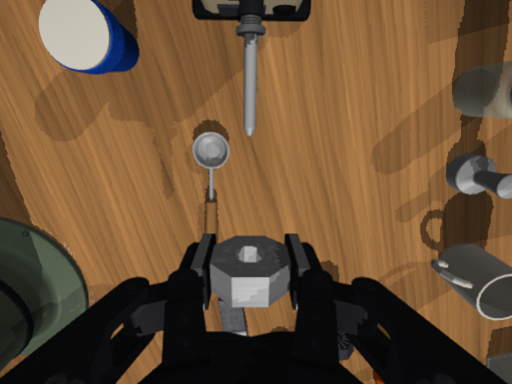

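The shaft is visible from its tip at (249,135) to the collar at about (251,35), with the spacer at (250,270) below it. I'll measure the centreline.

```bash
python3 - <<'E'
from h import *
c=load('w3.png');im=c['image'];hsv=cv2.cvtColor(im,cv2.COLOR_RGB2HSV)
m=(hsv[...,1]<70).astype(np.uint8);m[:,:225]=0;m[:,280:]=0;m[145:]=0;m[:18]=0
L=[]
for r in range(20,142,3):
    xs=np.where(m[r])[0]
    if len(xs): print(r,xs.min(),xs.max(),end=' | '); L.append((r,xs.min()-.0,xs.max()+1.))
L=np.array(L);S=L[(L[:,0]>44)&(L[:,0]<122)]
P=np.array([onz(c,(a+b)/2,r+.5,.12) for r,a,b in S]);W=[np.linalg.norm(onz(c,a,r,.12)-onz(c,b,r,.12)) for r,a,b in S]
k=np.polyfit(P[:,1],P[:,0],1);print('\nw',np.round(W,4));print('yaw',90-np.degrees(np.arctan(k[0])))
for v in (34,37,40,134,135,136): print(v,onz(c,250,v,.12).round(4))
print('x at y=.165',np.polyval(k,.165),env.get_state()['eef_pos'],env.get_state()['ee_rot'])
# sees from hand: spacer far top edge
a=load('scene1.png')
E
```

```text
20 241 261 | 23 241 260 | 26 237 263 | 29 237 264 | 32 237 264 | 35 239 263 | 38 245 256 | 41 245 256 | 44 244 257 | 47 244 256 | 50 244 256 | 53 244 256 | 56 244 256 | 59 244 256 | 62 244 256 | 65 244 256 | 68 244 256 | 71 244 256 | 74 244 256 | 77 244 256 | 80 244 256 | 83 244 256 | 86 244 255 | 89 244 255 | 92 244 255 | 95 244 255 | 98 244 255 | 101 244 255 | 104 244 255 | 107 244 255 | 110 244 255 | 113 244 255 | 116 244 255 | 119 244 255 | 122 244 255 | 125 244 255 | 128 244 254 | 131 245 253 | 134 246 251 | 140 225 226 | 
w [0.0116 0.0116 0.0116 0.0117 0.0117 0.0117 0.0118 0.0118 0.0118 0.0119
 0.0119 0.0119 0.012  0.0111 0.0111 0.0112 0.0112 0.0112 0.0113 0.0113
 0.0113 0.0114 0.0114 0.0115 0.0115]
yaw 75.48033923031558
34 [0.4871 0.2494 0.12  ]
37 [0.4865 0.2471 0.12  ]
40 [0.4859 0.2448 0.12  ]
134 [0.4663 0.1655 0.12  ]
135 [0.4661 0.1646 0.12  ]
136 [0.4658 0.1637 0.12  ]
x at y=.165 0.4659056581874408 [0.45274577 0.11617868 0.25034889] [1.79994663e+02 2.37075770e-02 7.60431430e+01]
```

```bash
python3 -m pendant '0 0.001 0.04 0 0 0.5 1;0 0.001 0.08 0 0 0.5 1;0.01 0.001 0.12 0 0 0.5 1;0.02 0.001 0.14 0 0 0.5 1;0.025 0.001 0.149 0 0 0.5 1;0.025 0.001 0.149 0 0 0.5 1;0.025 0.001 0.149 0 0 0.5 1;0.025 0.001 0.149 0 0 0.5 1' 60; python3 - <<'E'
from h import *
t=np.zeros((600,800,3),np.uint8)
a=cap('scene','s2.png')['image'][120:220,285:385,::-1];b=cap('side','d2.png')['image'][110:210,170:270,::-1];w=cap('wrist','w4.png')['image'][120:320,150:350,::-1]
t[:400,:400]=cv2.resize(a,(400,400),interpolation=2);t[:400,400:]=cv2.resize(b,(400,400),interpolation=2);t[400:600,300:500]=w
cv2.imwrite('pics/z2.png',t);s=env.get_state();print(s['eef_pos'],s['ee_rot'],s['ft_force'])
P=np.array([.4658,.1645,.12]);d=np.array([.2504,.9681,0])
for f,x0,y0 in(('s2.png',285,120),('d2.png',170,110)):
    c=load(f)
    for k in(-.025,0,.05): 
        u,v=proj(c,P+k*d);print(f,k,round((u-x0)*4),round((v-y0)*4))
E
```

```text
clock: 4.75
eef_pos: [0.4604, 0.1408, 0.1027]
ee_rot: [179.9, -0.0, 75.6]
ft_force: [0.8, -0.3, -0.7]
finger_gap: 0.453
grip_force: 61.4
[0.46035391 0.14087369 0.10253726] [ 1.79889478e+02 -4.26629118e-02  7.55740064e+01] [ 0.02719402  0.40381184 -0.8312351 ]
s2.png -0.025 52 155
s2.png 0 95 158
s2.png 0.05 180 163
d2.png -0.025 186 235
d2.png 0 192 212
d2.png 0.05 203 168
```

View pics/z2.png

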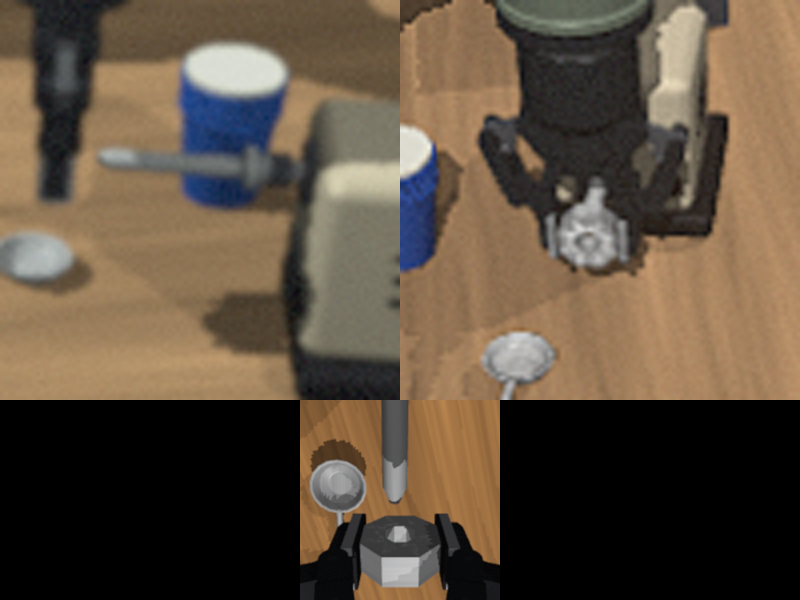

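The wrist crop shows the shaft centre about 5 px left of the spacer's bore, and the side crop agrees (bore about 1 px right of the predicted axis). So I'll shift tool y by -2.3 mm and ease onto the cone.

```bash
python3 -m pendant '0 -0.0023 0.001 0 0 0 1;0 -0.0023 0.001 0 0 0 1;0.004 -0.0023 0.001 0 0 0 1;0.008 -0.0023 0.001 0 0 0 1;0.012 -0.0023 0.001 0 0 0 1;0.016 -0.0023 0.001 0 0 0 1;0.019 -0.0023 0.001 0 0 0 1;0.022 -0.0023 0.001 0 0 0 1;0.022 -0.0023 0.001 0 0 0 1' 60; python3 - <<'E'
from h import *
c=cap('wrist','w5.png');im=c['image'];hsv=cv2.cvtColor(im,cv2.COLOR_RGB2HSV);m=hsv[...,1]<70
for r in range(120,290,8):
    xs=np.where(m[r,200:300])[0]+200
    if len(xs): print(r,xs.min(),xs.max(),len(xs))
E
```

```text
clock: 5.65
eef_pos: [0.463, 0.164, 0.1003]
ee_rot: [-180.0, -0.0, 75.7]
ft_force: [-0.4, -0.1, -0.5]
finger_gap: 0.453
grip_force: 61.4
120 240 266 27
128 240 265 26
136 240 265 26
144 240 265 26
152 240 265 26
160 240 264 25
168 240 264 25
176 240 264 25
184 240 264 25
192 240 264 25
200 240 264 25
208 200 263 29
216 200 263 39
224 200 263 43
232 200 263 45
240 200 299 78
248 200 299 98
256 200 299 99
264 200 299 99
272 200 299 100
280 200 299 99
288 200 299 99
```

```bash
python3 -m pendant '0 0.0007 0 0 0 0 1;0.004 0.0007 0 0 0 0 1;0.008 0.0007 0 0 0 0 1;0.012 0.0007 0 0 0 0 1;0.016 0.0007 0 0 0 0 1;0.02 0.0007 0 0 0 0 1;0.024 0.0007 0 0 0 0 1;0.024 0.0007 0 0 0 0 1' 60; python3 - <<'E'
from h import *
s=env.get_state();print(s['eef_pos'],s['ee_rot'],s['ft_force'],s['moment'])
E
```

```text
clock: 6.37
eef_pos: [0.4696, 0.1873, 0.1003]
ee_rot: [-180.0, -0.0, 75.7]
ft_force: [-0.1, -0.8, -0.3]
finger_gap: 0.452
grip_force: 61.4
[0.46964787 0.18731801 0.10029921] [-1.79998435e+02 -2.94980160e-02  7.56736301e+01] [-0.08851824 -0.78587156 -0.30247721] [ 0.06125459 -0.0077688   0.0157925 ]
```

```bash
python3 -m pendant '0.006 0 0 0 0 0 1;0.012 0 0 0 0 0 1;0.018 0 0 0 0 0 1;0.024 0 0 0 0 0 1;0.03 0 0 0 0 0 1;0.036 0 0 0 0 0 1;0.04 0 0 0 0 0 1;0.04 0 0 0 0 0 1' 60; python3 - <<'E'
from h import *
c=cap('wrist','w6.png');im=c['image'];hsv=cv2.cvtColor(im,cv2.COLOR_RGB2HSV);m=hsv[...,1]<70
for r in range(120,290,5):
    xs=np.where(m[r,200:300])[0]+200
    if len(xs): print(r,xs.min(),xs.max(),len(xs),end=' | ')
s=env.get_state();print(s['eef_pos'],s['ft_force'],s['moment'])
E
```

```text
clock: 7.03
eef_pos: [0.4796, 0.2261, 0.1003]
ee_rot: [-180.0, -0.0, 75.7]
ft_force: [0.3, -0.3, -2.1]
finger_gap: 0.453
grip_force: 61.4
120 201 299 52 | 125 203 296 38 | 130 202 292 32 | 135 201 299 33 | 140 202 299 35 | 145 200 297 39 | 150 208 296 89 | 155 208 296 89 | 160 210 295 86 | 165 230 277 48 | 170 235 266 32 | 175 230 273 44 | 180 230 273 44 | 185 231 273 43 | 190 230 273 44 | 195 230 272 43 | 200 232 271 40 | 205 234 269 36 | 210 229 273 45 | 215 225 277 53 | 220 225 277 53 | 225 226 277 52 | 230 229 274 46 | 235 203 297 49 | 240 201 299 73 | 245 200 299 100 | 250 200 299 99 | 255 200 299 99 | 260 200 299 99 | 265 200 299 100 | 270 200 299 100 | 275 200 299 100 | 280 200 298 98 | 285 200 297 97 | [0.47941425 0.22548436 0.10024165] [-0.32812934  0.32748685 -0.15898078] [ 0.00049328  0.00884715 -0.04918432]
```

```bash
python3 -m pendant '0.0015 0 0 0 0 0 1;0.003 0 0 0 0 0 1;0.003 0 0 0 0 0 1'; python3 -m pendant '0.001 0 0 0 0 0 1;0.002 0 0 0 0 0 1;0.002 0 0 0 0 0 1'
```

```text
clock: 7.33
eef_pos: [0.4803, 0.228, 0.1003]
ee_rot: [180.0, -0.0, 75.6]
ft_force: [-1.5, -0.2, -0.8]
finger_gap: 0.453
grip_force: 61.4
clock: 7.58
eef_pos: [0.4807, 0.23, 0.1003]
ee_rot: [180.0, -0.0, 75.6]
ft_force: [-0.3, -0.3, -0.6]
finger_gap: 0.456
grip_force: 61.4
```

```bash
python3 -m pendant '0.001 0 0 0 0 0 1;0.002 0 0 0 0 0 1;0.0025 0 0 0 0 0 1;0.0025 0 0 0 0 0 1'
```

```text
clock: 7.92
eef_pos: [0.4813, 0.2325, 0.1003]
ee_rot: [-180.0, -0.0, 75.6]
ft_force: [-0.1, 0.4, -1.2]
finger_gap: 0.459
grip_force: 61.4
```

```bash
python3 - <<'E'
from h import *
c=cap('wrist','w7.png');cv2.imwrite('pics/z3.png',cv2.resize(c['image'][130:300,150:350,::-1],None,fx=3,fy=3,interpolation=2))
E
```

```text
(no output)
```

View pics/z3.png

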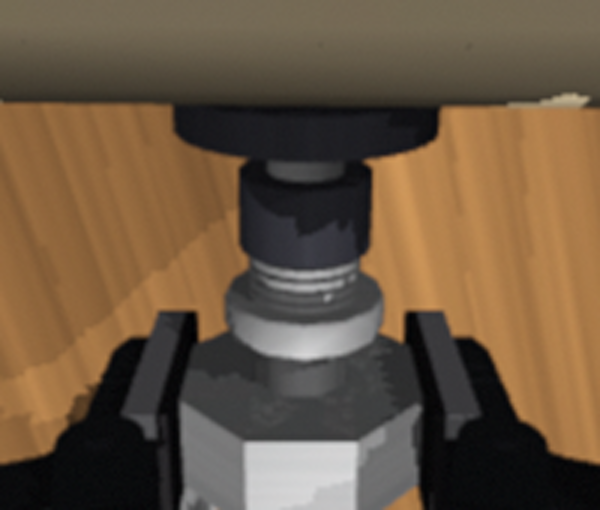

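The collar's front rim is at about (305,355) in the crop, and the shaft enters the bore at about (305,390). That leaves a gap of roughly 5 mm.

```bash
python3 -m pendant '0.001 0 0 0 0 0 1;0.002 0 0 0 0 0 1;0.003 0 0 0 0 0 1;0.003 0 0 0 0 0 1'
```

```text
clock: 8.3
eef_pos: [0.4821, 0.2355, 0.1003]
ee_rot: [180.0, -0.0, 75.6]
ft_force: [0.5, 0.3, -0.9]
finger_gap: 0.451
grip_force: 61.4
```

```bash
python3 -m pendant '0.001 0 0 0 0 0 1;0.002 0 0 0 0 0 1;0.002 0 0 0 0 0 1'
```

```text
clock: 8.55
eef_pos: [0.4826, 0.2374, 0.1003]
ee_rot: [-180.0, -0.0, 75.6]
ft_force: [0.1, -0.4, -0.9]
finger_gap: 0.457
grip_force: 61.4
```

```bash
python3 -m pendant '0.001 0 0 0 0 0 1;0.002 0 0 0 0 0 1;0.002 0 0 0 0 0 1'
```

```text
clock: 8.8
eef_pos: [0.4831, 0.2393, 0.1003]
ee_rot: [-180.0, -0.0, 75.6]
ft_force: [0.4, 0.0, -1.4]
finger_gap: 0.457
grip_force: 61.4
```

```bash
python3 - <<'E'
from h import *
s=env.get_state();print(s['ft_force'])
c=cap('wrist','w8.png');cv2.imwrite('pics/z4.png',cv2.resize(c['image'][180:290,180:320,::-1],None,fx=3,fy=3,interpolation=2))
E
```

```text
[ 0.38811582  0.04683373 -1.44407687]
```

```bash
python3 -m pendant '0.001 0 0 0 0 0 1;0.002 0 0 0 0 0 1;0.002 0 0 0 0 0 1'
```

```text
clock: 9.1
eef_pos: [0.4836, 0.2413, 0.1003]
ee_rot: [-180.0, -0.0, 75.6]
ft_force: [-0.6, -0.3, -0.9]
finger_gap: 0.455
grip_force: 61.4
```

```bash
python3 -m pendant '0.001 0 0 0 0 0 1;0.0015 0 0 0 0 0 1;0.0015 0 0 0 0 0 1'
```

```text
clock: 9.35
eef_pos: [0.4839, 0.2422, 0.1002]
ee_rot: [-180.0, 0.0, 75.6]
ft_force: [-0.9, -2.4, -0.2]
finger_gap: 0.449
grip_force: 61.5
```

Contact. I'll press on gradually to about 10 N.

```bash
python3 -m pendant '0.0008 0 0 0 0 0 1;0.0014 0 0 0 0 0 1;0.0014 0 0 0 0 0 1'
```

```text
clock: 9.6
eef_pos: [0.4841, 0.243, 0.1002]
ee_rot: [-180.0, 0.1, 75.6]
ft_force: [-2.2, -6.2, 2.2]
finger_gap: 0.456
grip_force: 61.8
```

```bash
python3 -m pendant '0.0006 0 0 0 0 0 1;0.0013 0 0 0 0 0 1;0.0013 0 0 0 0 0 1;0.0013 0 0 0 0 0 1;0.0013 0 0 0 0 0 1;0.0013 0 0 0 0 0 1'
```

```text
clock: 10.1
eef_pos: [0.4843, 0.2436, 0.1001]
ee_rot: [-180.0, 0.1, 75.6]
ft_force: [-3.6, -10.1, 5.0]
finger_gap: 0.456
grip_force: 62.1
```

```bash
python3 -m pendant '0.0003 0 0 0 0 0 1;0.0003 0 0 0 0 0 1;0.0003 0 0 0 0 0 1;0.0003 0 0 0 0 0 1;0.0003 0 0 0 0 0 1;0.0003 0 0 0 0 0 1'
```

```text
clock: 10.6
eef_pos: [0.4843, 0.2437, 0.1001]
ee_rot: [-180.0, 0.2, 75.6]
ft_force: [-3.2, -10.7, 4.7]
finger_gap: 0.453
grip_force: 62.1
```

```bash
python3 -m pendant '0 0 0 0 0 0 0;0 0 0 0 0 0 0;0 0 0 0 0 0 0;0 0 0 0 0 0 0;0 0 0 0 0 0 0;0 0 0 0 0 0 0;0 0 0 0 0 0 0;0 0 -0.02 0 0 0 0;0 0 -0.06 0 0 0 0;0 0 -0.1 0 0 0 0;0 0 -0.14 0 0 0 0'
python3 - <<'E'
from h import *
cap('wrist','w9.png')
E
python3 -m pendant '-0.04 0.014 -0.01 0 0 -1 0;-0.08 0.028 -0.01 0 0 -2 0;-0.12 0.041 -0.01 0 0 -4 0;-0.16 0.055 -0.01 0 0 -6 0;-0.2 0.069 -0.01 0 0 -8.5 0;-0.24 0.082 -0.01 0 0 -8.5 0;-0.28 0.096 -0.01 0 0 -8.5 0;-0.32 0.11 -0.01 0 0 -8.5 0;-0.36 0.123 -0.01 0 0 -8.5 0;-0.39 0.134 -0.01 0 0 -8.5 0;-0.399 0.136 -0.01 0 0 -8.5 0;-0.399 0.136 -0.01 0 0 -8.5 0;-0.399 0.136 -0.01 0 0 -8.5 0;-0.399 0.136 -0.01 0 0 -8.5 0'
python3 - <<'E'
from h import *
cap('wrist','w10.png')
E
```

```text
clock: 11.52
eef_pos: [0.4841, 0.2454, 0.242]
ee_rot: [-180.0, 0.0, 75.7]
ft_force: [0.5, 0.1, 0.6]
finger_gap: 0.999
grip_force: 0.0
clock: 12.73
eef_pos: [0.5175, -0.1737, 0.2503]
ee_rot: [-180.0, -0.0, 84.2]
ft_force: [-0.7, 1.5, -0.6]
finger_gap: 1.004
grip_force: 0.0
```

```bash
python3 - <<'E'
from h import *
a=load('w9.png')['image'];b=load('w10.png')['image']
cv2.imwrite('pics/z5.png',cv2.resize(np.hstack([a[:,100:400],b[:,100:400]])[:,:,::-1],None,fx=1.3,fy=1.3))
E
```

```text
(no output)
```

View pics/z5.png

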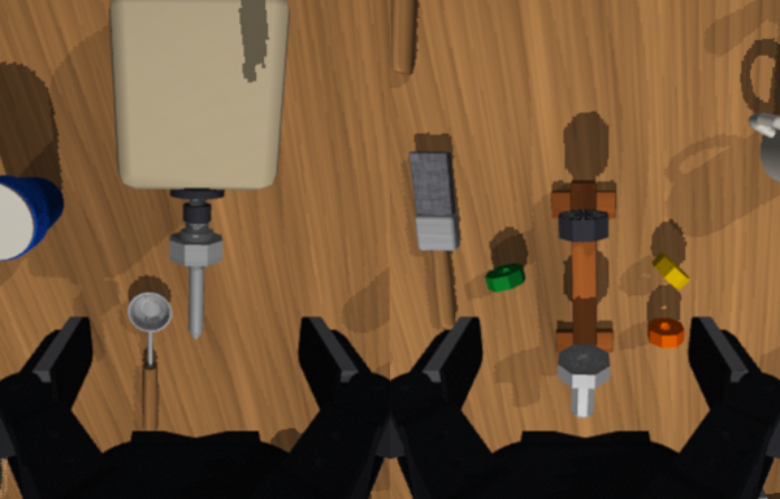

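Left half: the spacer sits home against the collar and the gripper is clear. Right half: the burr is centred under the gripper at (583,225) and the cap is undisturbed. Next I'll pick the burr.

```bash
python3 -m pendant '-0.002 0 0.04 0 0 0 0;-0.002 0 0.08 0 0 0 0;-0.002 0 0.12 0 0 0 0;-0.002 0 0.16 0 0 0 0;-0.002 0 0.19 0 0 0 0;-0.002 0 0.207 0 0 0 0;-0.002 0 0.207 0 0 0 0;-0.002 0 0.207 0 0 0 0;-0.002 0 0.207 0 0 0 1;-0.002 0 0.207 0 0 0 1;-0.002 0 0.207 0 0 0 1;-0.002 0 0.207 0 0 0 1;-0.002 0 0.207 0 0 0 1;-0.002 0 0.207 0 0 0 1' 60
python3 -m pendant '0 0 -0.03 0 0 0 1;0 0 -0.07 0 0 0 1;0 0 -0.11 0 0 0 1;0.03 -0.01 -0.12 0 0 1 1;0.07 -0.02 -0.12 0 0 3 1;0.11 -0.03 -0.12 0 0 5 1;0.15 -0.045 -0.12 0 0 8.6 1;0.19 -0.055 -0.12 0 0 8.6 1;0.23 -0.07 -0.12 0 0 8.6 1;0.26 -0.08 -0.12 0 0 8.6 1;0.29 -0.09 -0.12 0 0 8.6 1;0.308 -0.0915 -0.12 0 0 8.6 1;0.308 -0.0915 -0.09 0 0 8.6 1;0.308 -0.0915 -0.057 0 0 8.6 1;0.308 -0.0915 -0.057 0 0 8.6 1;0.308 -0.0915 -0.057 0 0 8.6 1'
python3 - <<'E'
from h import *
s=env.get_state();print(s['eef_pos'],s['ee_rot'],s['ft_force'])
c=cap('wrist','w11.png');im=c['image'];hsv=cv2.cvtColor(im,cv2.COLOR_RGB2HSV);m=hsv[...,1]<70
for r in range(100,330,8):
    xs=np.where(m[r,190:310])[0]+190
    if len(xs): print(r,xs.min(),xs.max(),len(xs),end=' | ')
E
```

```text
clock: 13.95
eef_pos: [0.5177, -0.1771, 0.0447]
ee_rot: [179.9, 0.0, 84.1]
ft_force: [-3.4, 0.7, 15.5]
finger_gap: 0.531
grip_force: 59.3
clock: 15.28
eef_pos: [0.4569, 0.1387, 0.1003]
ee_rot: [-179.9, 0.1, 75.5]
ft_force: [-0.1, 0.6, -0.8]
finger_gap: 0.53
grip_force: 63.0
[0.45694075 0.13870882 0.10028197] [-1.79885804e+02  7.67300959e-02  7.55476337e+01] [-0.13880023  0.57462649 -0.825429  ]
100 238 264 27 | 108 238 264 27 | 116 238 264 27 | 124 238 263 26 | 132 238 263 26 | 140 238 263 26 | 148 238 263 26 | 156 238 263 26 | 164 238 263 26 | 172 238 262 25 | 180 190 262 39 | 188 190 262 49 | 196 190 262 53 | 204 190 262 54 | 212 190 258 46 | 220 190 214 25 | 228 190 267 50 | 236 190 303 104 | 244 191 309 119 | 252 190 309 118 | 260 190 309 119 | 268 190 309 116 | 276 190 309 117 | 284 190 308 116 | 292 190 309 114 | 300 190 309 87 | 308 190 307 65 | 316 190 309 8 | 324 190 309 13 |
```

```bash
python3 -m pendant '0.005 0.0002 0 0 0 0 1;0.01 0.0002 0 0 0 0 1;0.015 0.0002 0 0 0 0 1;0.02 0.0002 0 0 0 0 1;0.024 0.0002 0 0 0 0 1;0.028 0.0002 0 0 0 0 1;0.032 0.0002 0 0 0 0 1;0.036 0.0002 0 0 0 0 1;0.036 0.0002 0 0 0 0 1'
```

```text
clock: 16.08
eef_pos: [0.467, 0.1746, 0.1003]
ee_rot: [-180.0, -0.0, 75.6]
ft_force: [-0.6, 0.1, -1.4]
finger_gap: 0.529
grip_force: 63.0
```

```bash
python3 -m pendant '0.006 0 0 0 0 0 1;0.012 0 0 0 0 0 1;0.018 0 0 0 0 0 1;0.024 0 0 0 0 0 1;0.03 0 0 0 0 0 1;0.035 0 0 0 0 0 1;0.038 0 0 0 0 0 1;0.04 0 0 0 0 0 1;0.04 0 0 0 0 0 1'
```

```text
clock: 16.83
eef_pos: [0.4769, 0.2128, 0.1003]
ee_rot: [-180.0, -0.0, 75.5]
ft_force: [-0.2, -0.5, -2.1]
finger_gap: 0.526
grip_force: 63.0
```

```bash
python3 -m pendant '0.0015 0 0 0 0 0 1;0.003 0 0 0 0 0 1;0.0045 0 0 0 0 0 1;0.006 0 0 0 0 0 1;0.006 0 0 0 0 0 1'
```

```text
clock: 17.25
eef_pos: [0.4784, 0.2185, 0.1003]
ee_rot: [180.0, -0.0, 75.5]
ft_force: [-0.3, 0.1, -1.7]
finger_gap: 0.527
grip_force: 63.0
```

```bash
python3 -m pendant '0.001 0 0 0 0 0 1;0.002 0 0 0 0 0 1;0.002 0 0 0 0 0 1'
```

```text
clock: 17.5
eef_pos: [0.4789, 0.2203, 0.1003]
ee_rot: [180.0, -0.0, 75.5]
ft_force: [-0.4, -0.3, -1.8]
finger_gap: 0.527
grip_force: 63.0
```

```bash
python3 -m pendant '0.001 0 0 0 0 0 1;0.0015 0 0 0 0 0 1;0.0015 0 0 0 0 0 1'
```

```text
clock: 17.75
eef_pos: [0.4792, 0.2218, 0.1003]
ee_rot: [-180.0, -0.0, 75.5]
ft_force: [1.3, 0.1, -1.0]
finger_gap: 0.524
grip_force: 63.0
```

```bash
python3 -m pendant '0.001 0 0 0 0 0 1;0.0015 0 0 0 0 0 1;0.0015 0 0 0 0 0 1'
```

```text
clock: 18.0
eef_pos: [0.4796, 0.2227, 0.1003]
ee_rot: [-180.0, 0.0, 75.5]
ft_force: [0.7, -2.3, 0.3]
finger_gap: 0.527
grip_force: 63.2
```

```bash
python3 -m pendant '0.001 0 0 0 0 0 1;0.0015 0 0 0 0 0 1;0.0015 0 0 0 0 0 1'
```

```text
clock: 18.25
eef_pos: [0.4798, 0.2234, 0.1002]
ee_rot: [-180.0, 0.1, 75.5]
ft_force: [-1.3, -9.0, 2.2]
finger_gap: 0.526
grip_force: 63.6
```

```bash
python3 -m pendant '0.0003 0 0 0 0 0 1;0.0005 0 0 0 0 0 1;0.0005 0 0 0 0 0 1;0.0005 0 0 0 0 0 1;0.0005 0 0 0 0 0 1;0.0005 0 0 0 0 0 1;0.0005 0 0 0 0 0 1;0.0005 0 0 0 0 0 1;0.0005 0 0 0 0 0 1'
```

```text
clock: 19.0
eef_pos: [0.4798, 0.2235, 0.1002]
ee_rot: [-180.0, 0.1, 75.5]
ft_force: [-2.1, -9.9, 2.4]
finger_gap: 0.529
grip_force: 63.7
```

```bash
python3 -m pendant '0 0 0 0 0 0 0;0 0 0 0 0 0 0;0 0 0 0 0 0 0;0 0 0 0 0 0 0;0 0 0 0 0 0 0;0 0 0 0 0 0 0;0 0 0 0 0 0 0;0 0 -0.02 0 0 0 0;0 0 -0.06 0 0 0 0;0 0 -0.1 0 0 0 0;0 0 -0.15 0 0 0 0;0 0 -0.15 0 0 0 0'
python3 - <<'E'
from h import *
cap('wrist','w12.png')
E
python3 -m pendant '-0.038 0.011 0 0 0 -1 0;-0.076 0.023 0 0 0 -2 0;-0.114 0.034 0 0 0 -4 0;-0.152 0.046 0 0 0 -6 0;-0.19 0.057 0 0 0 -8.6 0;-0.228 0.069 0 0 0 -8.6 0;-0.266 0.08 0 0 0 -8.6 0;-0.304 0.092 0 0 0 -8.6 0;-0.342 0.103 0 0 0 -8.6 0;-0.38 0.115 0 0 0 -8.6 0;-0.418 0.126 0 0 0 -8.6 0;-0.456 0.137 0 0 0 -8.6 0;-0.494 0.149 0 0 0 -8.6 0;-0.52 0.157 0 0 0 -8.6 0;-0.531 0.16 0 0 0 -8.6 0;-0.531 0.16 0 0 0 -8.6 0;-0.531 0.16 0 0 0 -8.6 0;-0.531 0.16 0 0 0 -8.6 0'
python3 - <<'E'
from h import *
c=cap('wrist','w13.png')
a=load('w12.png')['image'];b=c['image']
cv2.imwrite('pics/z6.png',cv2.resize(np.hstack([a[:,100:400],b[:,100:400]])[:,:,::-1],None,fx=1.3,fy=1.3))
E
```

```text
clock: 20.0
eef_pos: [0.4817, 0.2263, 0.2564]
ee_rot: [179.7, -0.3, 75.5]
ft_force: [0.7, 0.2, 0.5]
finger_gap: 0.997
grip_force: 0.0
clock: 21.55
eef_pos: [0.5026, -0.3276, 0.2502]
ee_rot: [-180.0, -0.0, 84.2]
ft_force: [-0.3, 0.5, 0.2]
finger_gap: 1.003
grip_force: 0.0
```

View pics/z6.png

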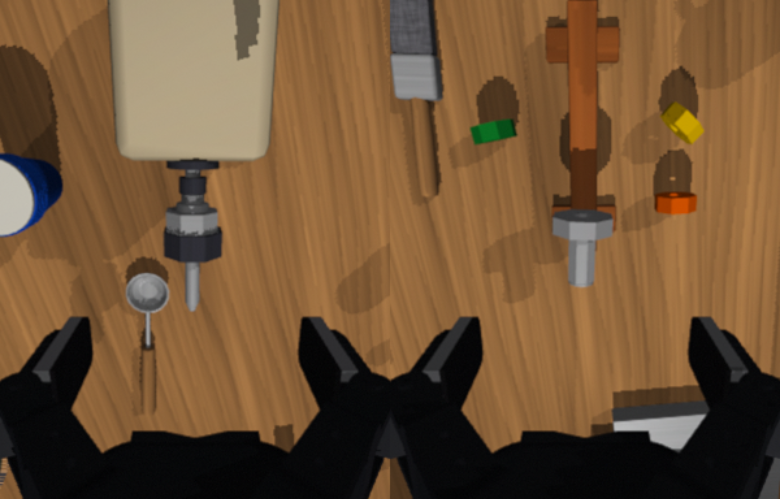

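The left half shows the spacer and burr closed up on the shaft. The right half shows the cap flange at (582,225), centred under the gripper. I'll refine its position along the bar.

```bash
python3 - <<'E'
from h import *
c=load('w13.png');hsv=cv2.cvtColor(c['image'],cv2.COLOR_RGB2HSV);m=hsv[...,1]<75
for r in range(155,225,2):
    xs=np.where(m[r,210:290])[0]+210
    if len(xs): print(r,xs.min(),xs.max(),len(xs),end=' | ')
print()
for v,z in((161.5,.04),(171,.094),(172,.094),(183,.094),(185,.094)): print(v,z,onz(c,248,v,z).round(4))
print('end',onz(c,248,220,.0795).round(4))
E
```

```text
161 239 245 6 | 163 229 262 34 | 165 226 269 44 | 167 225 270 46 | 169 225 270 46 | 171 225 270 46 | 173 225 270 46 | 175 225 270 46 | 177 225 270 46 | 179 225 270 46 | 181 228 269 42 | 183 235 263 29 | 185 238 257 20 | 187 238 257 20 | 189 237 257 21 | 191 237 257 21 | 193 237 257 21 | 195 237 257 21 | 197 237 257 21 | 199 237 257 21 | 201 237 257 21 | 203 237 256 20 | 205 237 256 20 | 207 237 256 20 | 209 237 256 20 | 211 237 256 20 | 213 237 256 20 | 215 237 256 20 | 217 238 255 18 | 219 241 254 14 | 
161.5 0.04 [ 0.5024 -0.3202  0.04  ]
171 0.094 [ 0.5027 -0.3198  0.094 ]
172 0.094 [ 0.5026 -0.321   0.094 ]
183 0.094 [ 0.5013 -0.3336  0.094 ]
185 0.094 [ 0.501 -0.336  0.094]
end [ 0.4959 -0.385   0.0795]
```

```bash
python3 -m pendant '0 -0.001 0.04 0 0 0 0;0 -0.001 0.08 0 0 0 0;0 -0.001 0.12 0 0 0 0;0 -0.001 0.16 0 0 0 0;0 -0.001 0.19 0 0 0 0;0 -0.001 0.2025 0 0 0 0;0 -0.001 0.2025 0 0 0 0;0 -0.001 0.2025 0 0 0 0;0 -0.001 0.2025 0 0 0 1;0 -0.001 0.2025 0 0 0 1;0 -0.001 0.2025 0 0 0 1;0 -0.001 0.2025 0 0 0 1;0 -0.001 0.2025 0 0 0 1;0 -0.001 0.2025 0 0 0 1' 90
python3 -m pendant '0 0 -0.03 0 0 0 1;0 0 -0.07 0 0 0 1;0 0 -0.11 0 0 0 1;0.03 -0.006 -0.12 0 0 1 1;0.07 -0.014 -0.12 0 0 3 1;0.11 -0.022 -0.12 0 0 5 1;0.15 -0.03 -0.12 0 0 8.6 1;0.19 -0.038 -0.12 0 0 8.6 1;0.23 -0.046 -0.12 0 0 8.6 1;0.27 -0.054 -0.12 0 0 8.6 1;0.31 -0.062 -0.12 0 0 8.6 1;0.35 -0.07 -0.12 0 0 8.6 1;0.39 -0.078 -0.12 0 0 8.6 1;0.43 -0.086 -0.12 0 0 8.6 1;0.45 -0.091 -0.12 0 0 8.6 1;0.457 -0.092 -0.12 0 0 8.6 1;0.457 -0.092 -0.09 0 0 8.6 1;0.457 -0.092 -0.0525 0 0 8.6 1;0.457 -0.092 -0.0525 0 0 8.6 1;0.457 -0.092 -0.0525 0 0 8.6 1'
python3 - <<'E'
from h import *
s=env.get_state();print(s['eef_pos'],s['ee_rot'],s['ft_force'],s['moment'])
c=cap('wrist','w14.png');im=c['image']
a=cap('scene','s3.png')['image'][110:210,270:400];b=cap('side','d3.png')['image'][120:220,170:270]
t=np.zeros((600,800,3),np.uint8)
t[:400,:520]=cv2.resize(a,(520,400),interpolation=2);t[:280,520:]=cv2.resize(b,(280,280),interpolation=2);t[280:600,520:800]=im[60:380,110:390][:320,:280];t=t[:,:,::-1]
cv2.imwrite('pics/z7.png',t)
E
```

```text
clock: 22.77
eef_pos: [0.502, -0.3295, 0.05]
ee_rot: [179.9, 0.1, 84.1]
ft_force: [-4.1, 2.6, 19.6]
finger_gap: 0.612
grip_force: 91.4
clock: 24.43
eef_pos: [0.4559, 0.1344, 0.1002]
ee_rot: [-179.9, 0.1, 75.5]
ft_force: [1.1, 0.2, -1.8]
finger_gap: 0.613
grip_force: 95.8
[0.45586531 0.13436592 0.10022476] [-1.79871996e+02  1.01762056e-01  7.55180558e+01] [ 1.14986814  0.1595863  -1.78327024] [0.00691821 0.02206765 0.01406462]
```

View pics/z7.png

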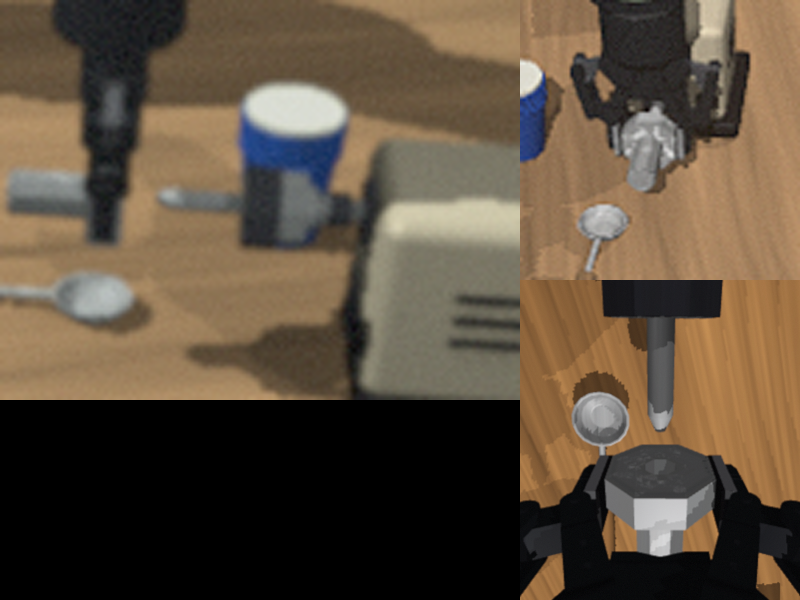

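The cap's sleeve is level and in line with the shaft, and in the wrist view the shaft (661) is centred over the bore (660). The cap axis sits 1.6 mm lower relative to the TCP than the other parts did, so I'll raise it and ease on.

```bash
python3 -m pendant '0 0.0002 -0.0018 0 0 0 1;0.005 0.0002 -0.0018 0 0 0 1;0.01 0.0002 -0.0018 0 0 0 1;0.015 0.0002 -0.0018 0 0 0 1;0.019 0.0002 -0.0018 0 0 0 1;0.023 0.0002 -0.0018 0 0 0 1;0.027 0.0002 -0.0018 0 0 0 1;0.031 0.0002 -0.0018 0 0 0 1;0.035 0.0002 -0.0018 0 0 0 1;0.035 0.0002 -0.0018 0 0 0 1'
```

```text
clock: 25.42
eef_pos: [0.4656, 0.1698, 0.1021]
ee_rot: [-180.0, -0.0, 75.6]
ft_force: [-0.7, 0.2, -2.0]
finger_gap: 0.612
grip_force: 95.8
```

```bash
python3 -m pendant '0.005 0 0 0 0 0 1;0.01 0 0 0 0 0 1;0.015 0 0 0 0 0 1;0.02 0 0 0 0 0 1;0.024 0 0 0 0 0 1;0.027 0 0 0 0 0 1;0.027 0 0 0 0 0 1'
```

```text
clock: 26.0
eef_pos: [0.4723, 0.1957, 0.1021]
ee_rot: [-180.0, -0.0, 75.6]
ft_force: [0.1, 0.1, -2.3]
finger_gap: 0.611
grip_force: 95.8
```

```bash
python3 -m pendant '0.0015 0 0 0 0 0 1;0.003 0 0 0 0 0 1;0.004 0 0 0 0 0 1;0.004 0 0 0 0 0 1'
```

```text
clock: 26.33
eef_pos: [0.4733, 0.199, 0.1021]
ee_rot: [-180.0, -0.0, 75.5]
ft_force: [-0.0, 0.1, -2.3]
finger_gap: 0.612
grip_force: 95.8
```

```bash
python3 -m pendant '0.001 0 0 0 0 0 1;0.002 0 0 0 0 0 1;0.002 0 0 0 0 0 1'
```

```text
clock: 26.58
eef_pos: [0.4738, 0.201, 0.1021]
ee_rot: [-180.0, -0.0, 75.5]
ft_force: [0.5, 0.2, -2.6]
finger_gap: 0.613
grip_force: 95.8
```

```bash
python3 -m pendant '0.001 0 0 0 0 0 1;0.0015 0 0 0 0 0 1;0.0015 0 0 0 0 0 1'
```

```text
clock: 26.83
eef_pos: [0.4741, 0.2024, 0.1021]
ee_rot: [-180.0, -0.0, 75.5]
ft_force: [-1.0, -0.1, -1.8]
finger_gap: 0.608
grip_force: 95.8
```

```bash
python3 -m pendant '0.001 0 0 0 0 0 1;0.0015 0 0 0 0 0 1;0.0015 0 0 0 0 0 1'
```

```text
clock: 27.08
eef_pos: [0.4745, 0.2038, 0.1021]
ee_rot: [180.0, -0.0, 75.5]
ft_force: [0.6, -0.1, -1.9]
finger_gap: 0.613
grip_force: 95.8
```

```bash
python3 -m pendant '0.0008 0 0 0 0 0 1;0.0012 0 0 0 0 0 1;0.0012 0 0 0 0 0 1'
```

```text
clock: 27.33
eef_pos: [0.4746, 0.2042, 0.102]
ee_rot: [-180.0, 0.1, 75.5]
ft_force: [-0.8, -4.1, 0.4]
finger_gap: 0.617
grip_force: 96.1
```

```bash
python3 -m pendant '0.0005 0 0 0 0 0 1;0.001 0 0 0 0 0 1;0.001 0 0 0 0 0 1'
```

```text
clock: 27.58
eef_pos: [0.4747, 0.2045, 0.102]
ee_rot: [-180.0, 0.1, 75.5]
ft_force: [-2.9, -8.3, 3.0]
finger_gap: 0.614
grip_force: 96.5
```

```bash
python3 -m pendant '0.0003 0 0 0 0 0 1;0.0004 0 0 0 0 0 1;0.0004 0 0 0 0 0 1;0.0004 0 0 0 0 0 1;0.0004 0 0 0 0 0 1;0.0004 0 0 0 0 0 1;0.0004 0 0 0 0 0 1;0.0004 0 0 0 0 0 1;0.0004 0 0 0 0 0 1'
```

```text
clock: 28.33
eef_pos: [0.4747, 0.2046, 0.102]
ee_rot: [-180.0, 0.1, 75.5]
ft_force: [-4.5, -10.3, 3.5]
finger_gap: 0.617
grip_force: 96.6
```

```bash
python3 -m pendant '0 0 0 0 0 0 0;0 0 0 0 0 0 0;0 0 0 0 0 0 0;0 0 0 0 0 0 0;0 0 0 0 0 0 0;0 0 0 0 0 0 0;0 0 0 0 0 0 0;0 0 -0.02 0 0 0 0;0 0 -0.06 0 0 0 0;0 0 -0.1 0 0 0 0;0 0 -0.14 0 0 0 0;0 0 -0.14 0 0 0 0;0 0 -0.14 0 0 0 0;0 0 -0.14 0 0 0 0;0 0 -0.14 0 0 0 0;0 0 -0.14 0 0 0 0;0 0 -0.14 0 0 0 0'
python3 - <<'E'
from h import *
c=cap('wrist','w15.png');im=c['image'][0:300,130:380]
a=cap('scene','s4.png')['image'][120:220,280:400]
t=np.zeros((500,800,3),np.uint8);t[:417,:500]=cv2.resize(a,(500,417),interpolation=2);t[:360,500:]=cv2.resize(im,(300,360),interpolation=2)
cv2.imwrite('pics/z8.png',t[:,:,::-1])
E
```

```text
clock: 29.75
eef_pos: [0.4748, 0.2061, 0.2412]
ee_rot: [-179.9, 0.1, 75.5]
ft_force: [-0.1, -0.6, 0.3]
finger_gap: 0.998
grip_force: 0.0
```

View pics/z8.png

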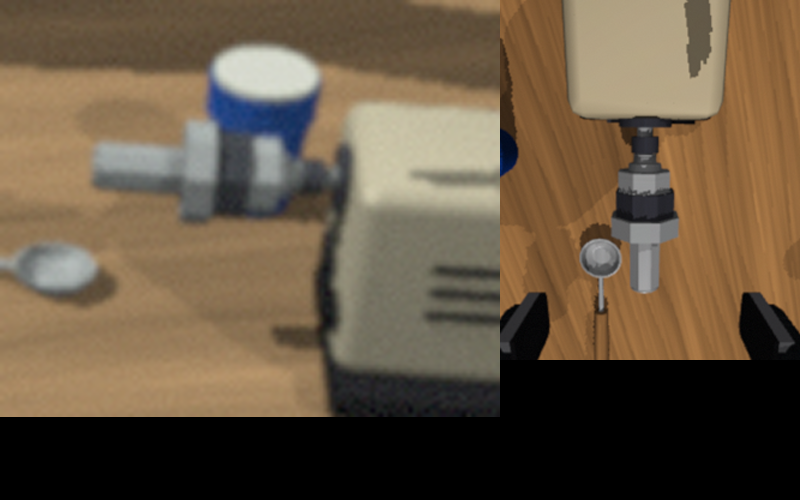

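The stack is closed up on the shaft in the right order, with the cap's sleeve end at (95,165) in the left crop, and the gripper is clear. I'm handing the job in.

```bash
python3 -c "
from bench import env
print(env.close_job())"
```

```text
the job is handed in; nothing more can be done
None
```

The spacer, burr and cap are on the shaft in that order, each held against what is behind it at about 10–11 N by the wrist sensor; the last picture shows the stack closed up with the gripper clear, and I handed the job in at about 30 s with no verdict returned.

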